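# Start and tighten the solder-spool retaining knob

### The job

Lock the solder spool on its holder: pick up the loose black retaining knob, set it over the holder's sprung spindle and, pressing lightly, turn it backwards (counter-clockwise from above) until you feel it click down into the thread, then turn it forwards (clockwise) until it comes up firm on the spool, and let go. Be gentle: never force the knob against a stop, never press the spindle all the way down, and leave the tape roll, the battery pack and the can where they are.

Things in the scene. Friction and masses are not known exactly. Their poses are not given: they have to be found in the camera images.
- knob_center (a point): The loose retaining knob: black plastic cap nut, closed top, fluted round side, 44 mm across, 41 mm tall, 40 to 85 g, standing open end down on the table. This point is on its axis, 20.5 mm above its rim; z up. Grip it at any yaw across its 42 to 44 mm side; regrasp after about 1.5 rad of turn.
- knob: The same knob; origin at the centre of its rim (underside), z up. Bore 24.4 mm. Inside near the rim are three thread lugs 120 degrees apart, undersides 2 mm above the rim; their angle to the spindle's thread cannot be measured, only felt.
- holder: The fixed spool holder: grey base plate 130 x 100 x 8 mm, on it a solder spool 64 mm across, from 8 to 58 mm above the table. Origin on the table under the spool's axis, z up. A white threaded spindle stands out of the spool's bore.
- flange (a point): Centre of the spool's top flange, on its upper face, 58 mm above the table, on the spindle's axis; z up. When the knob is home its rim rests here and knob_center is 20.5 mm above this point.
- pin_tip (a point): Tip of the white spindle, 32 mm above the flange at rest, moving with the spindle; z up. A plain pin 22 mm across, its top 5 mm tapered to 14 mm, fits the knob's bore with 1.2 mm to spare all round. Knob_center stands 1 to 7 mm below this point when the lugs rest on top of the thread, 9 to 11 mm below when they have clicked into its starting slots.
- spindle (a joint): Height of the sprung spindle, m: 0 at rest, -0.010 pressed fully down (1.2 N per mm), +0.0037 drawn fully up. From the click, clockwise turning lowers the knob 4.5 mm per rad; its rim meets the flange after 0.2 to 0.8 rad, then the knob draws the spindle up; after 1.25 to 1.7 rad it comes up firm on a stop (torque climbs past 0.2 N m at 2.5 N m per rad). A snug knob stays put.
- tape: Bystander: roll of black tape lying flat, 60 mm across, hole 40 mm, 18 mm tall; origin at the centre of its underside.
- battery_center (a point): Bystander: black battery pack, 60 x 40 x 28 mm; this point is its centre.
- can: Bystander: plain metal can, 52 mm across, 90 mm tall; origin at the centre of its underside.
- crown (a point): Top of the three-start right-hand thread, 32 mm across, 9 mm above the flange at rest, on the axis; thread angle unknown. Lugs landing here: turned counter-clockwise under a light press they drop 5 to 7 mm into the slots (the click) within 2.1 rad, at times after a false drop of 3 mm; 0.35 rad later comes a hard stop. Turned clockwise instead they jam on a hard step.
Mind the look-alikes: they are no part of the job. Leave any red look-alike of the knob alone.

How it is judged:
By the outcome, as a careful person would: the job done as asked, in the order asked, and still so for the second after the job is handed in, with the robot touching nothing.
It also fails if it takes over 64 s, if anything falls off the work surface, if the arm or the gripper's body presses on something with over 40 N, if the wrist force passes 120 N, or if a joint passes its speed limit or range.

### The arm

A 6-joint arm with a two-finger parallel gripper is mounted at the origin on the work surface. World frame = base frame: x ahead of the robot, y to its left, z up, the work surface at z = 0. Lengths are in m, angles in rad, forces in N, time in s.
With the tool pointing down it reaches from about 0.25 to 0.8 m from the base axis. Payload 8.5 kg.
Tool frame: the origin (TCP) lies at the very end of the fingers, on their centre line; the grasp point (between the pads) lies 19 mm behind it (arm.grasp_offset is the distance from the TCP to the grasp point, in m); y points along the fingers, x is the direction in which the jaws open and shut, and the axes are right-handed (so a half turn about y gives the same grasp; the last joint's range is limited). The gripper opens to 85 mm and grips with 20 to 120 N. Pads are 22 mm wide; open, the fingers measure 114 mm over their backs; the gripper's body (76 mm by 85 mm) begins 54 mm behind the grasp point. The pads swing forward as they close: fully open they stand 13 mm farther back than shut.
Start: joints at [-1.134, 0.238, -0.013, 1.319, 0, 1.571], TCP at [0.222, -0.476, 0.199] pointing down, gripper open.
Joint ranges: [-2.66, 2.66], [-1.03, 1.9], [-1.14, 1.46], [-1.82, 2.27], [-1.45, 1.34], [-3.14, 3.14]. Speed limits (rad/s): [2.22, 2.22, 2.79, 3.14, 3.14, 3.14].

### API

Orientations are given as a unit quaternion [w, x, y, z].
In Python, from rig import arm gives the robot as it stands.
- The arm moves only by the shell command python3 -m pendant 'ROWS' [FORCE]. ROWS is JSON, a list of rows, each a list of 7 numbers: the shift along the world's x, y, z in mm, then the turn, a rotation vector about the world's x, y, z in degrees, then the opening in per cent of the stroke, from 0 (shut) to 100 (fully open). A call has exactly 10 rows; each row shifts and turns the commanded pose from where the row before left it; what a row does not reach is not made up. A row lasts 1/10 s, in which the tool goes at most 50 mm and 8.59 degrees, less where a joint would pass 70% of its speed; a pose out of reach is approached as far as the arm can. A call with a gripper value outside its range is refused whole. The fingers move at their own pace and stop on an object; FORCE is the grip in N (left out, the last holds). Time passes only in rows, so rows that do not move let the fingers close, or fill a call up. It gives the time, the measured TCP pose, the force and the opening at its end, in the units of the state.
- arm.state(): the state, without advancing time (a new reading comes with each control period).
- arm.snapshot(name): name is "side" or "top"; returns a dict with "frame" (420x560x3 uint8, blue, green, red), "intrinsics" (3x3 intrinsics, pixels), "dist_coeffs" ([k1, k2, p1, p2, k3] as OpenCV has them; the pictures are not rectified), "rvec" (rotation vector, rad) and "tvec" (3), from world to camera coordinates, as OpenCV has them. Camera axes: x right, y down, z forward; pixel columns grow to the right and rows downward; lengths in m; the calibration is good to about 2 mm. A picture is of the moment at which its call begins. There is no depth.
- arm.hand_in(): hands the job in, once; it reports no verdict.
Trained networks look in a picture, given as the dict that the camera call returned (one of the last four; its "shot" number tells which), for a name from the list of things; names that differ only in an ending like _2 or _b are one class to them, and where a whole thing is asked for, a point or a joint stands for the part that bears it (a point fixed in the world has none). Each returns a list of dicts, best first, with "confidence" (0 to 1); they miss things now and then, are a little off and sometimes report something else, mostly with a low value. They report only what shows in the picture. A call takes as long as a camera call. They do not tell look-alikes from the thing itself.
- arm.outline_of(thing, picture): "mask" (420x560 bool, what is visible of it) and "extent" ([centre column, centre row, width, height] in pixels, round what is visible of it).
The state is a dict: "time_s": time; "q": joint angles; "qvel": joint speeds; "tau": joint torques, N m; "tool_pos": TCP position; "tcp_rot": TCP orientation; "contact_force": force on the tool from outside, world axes, zero at the start; "wrist_torque": the same for the moment, N m; "grip_width": finger opening in m.
Only numpy, scipy, OpenCV 4.12 (cv2) and the standard library are available. Lean on these libraries where they do the work, as an engineer would, in place of code of your own. Each camera call takes 0.05 s, during which the arm holds its last target.

## Working session

There is one attempt and no reset: what is moved stays moved. The work goes in short steps, Python scripts to look and compute and a shell command to move; the robot and the scene stay as the last step left them, time stands still between calls to the robot, and variables do not carry over. Pictures are saved under pics/ and viewed, and the job is handed in when it is done.

```bash
mkdir -p pics; ls; python3 - <<'E'
from rig import arm
import cv2, numpy as np
print(arm.state())
for n in ("side","top"):
    s=arm.snapshot(n); cv2.imwrite(f"pics/{n}0.png",s["frame"])
    print(n,s["rvec"],s["tvec"],s["intrinsics"],s["dist_coeffs"])
    for t in ("knob","holder","tape","can","battery_center","spindle"):
        for o in arm.outline_of(t,s): print(t,round(o["confidence"],2),np.round(o["extent"],1))
E
```

```text
pics
{'time_s': 0.0, 'q': array([-1.13398391e+00,  2.38793521e-01, -1.42817588e-02,  1.31922870e+00,
       -3.92765781e-06,  1.57078671e+00]), 'qvel': array([-2.86057515e-04, -3.49512352e-05,  1.03365563e-03,  1.27332782e-03,
        4.98547906e-04,  9.72242550e-04]), 'tau': array([ 4.28237021e-03, -5.38776541e+01,  3.46436012e+01,  1.83951395e-02,
        3.66641389e-04,  1.13931145e-05]), 'tool_pos': array([ 0.2218942 , -0.47526094,  0.19876029]), 'tcp_rot': array([ 0.59674578, -0.59617553,  0.38023242, -0.37933168]), 'contact_force': array([-0.39545622, -0.04967234,  0.78181234]), 'wrist_torque': array([-0.01104685,  0.04308597,  0.01828176]), 'grip_width': 0.08537770407332503}
side [ 2.07402265 -0.19183348  0.08051199] [-0.53904401  0.14245643  0.5922912 ] [[382.90661826   0.         281.93676297]
 [  0.         382.90661826 206.846936  ]
 [  0.           0.           1.        ]] [-0.00219169  0.          0.          0.          0.        ]
knob 0.83 [272.2 210.4  22.1  27.5]
knob 0.82 [263.  189.8  17.4  21.5]
knob 0.75 [224.4 215.8  27.5  29.6]
knob 0.75 [223.5 193.5  22.6  1
[... 170 characters left out ...]
[351.1 226.4  37.9  27.9]
spindle 0.66 [402.2 304.9  44.5  41.5]
top [ 2.18540059 -2.17523165  0.1909146 ] [0.01058224 0.56568566 0.66550028] [[436.99075098   0.         278.67047707]
 [  0.         436.99075098 203.12872577]
 [  0.           0.           1.        ]] [0.01901826 0.         0.         0.         0.        ]
knob 0.96 [208.7 274.5  34.5  29.2]
knob 0.9 [152.9 216.4  33.9  26.5]
knob 0.85 [204.  209.8  25.8  27.9]
knob 0.68 [157.3 270.6  33.5  26.5]
holder 0.86 [327.9 212.7  86.   89.8]
holder 0.15 [376.6 133.8  38.9  35.5]
tape 0.73 [378.2 132.9  36.7  37.3]
can 0.72 [152.9 124.8  40.9  45.3]
battery_center 0.84 [255.4 135.4  37.9  43.4]
spindle 0.63 [331.  207.1  21.2  20.1]
```

```bash
python3 - <<'E'
import cv2
for n in("side","top"):
    f=cv2.imread(f"pics/{n}0.png"); c=f[150:350,130:450] if n=="side" else f[90:310,110:420]
    cv2.imwrite(f"pics/{n}0c.png",cv2.resize(c,None,fx=2.5,fy=2.5,interpolation=cv2.INTER_CUBIC))
E
```

```text
(no output)
```

View pics/side0c.png

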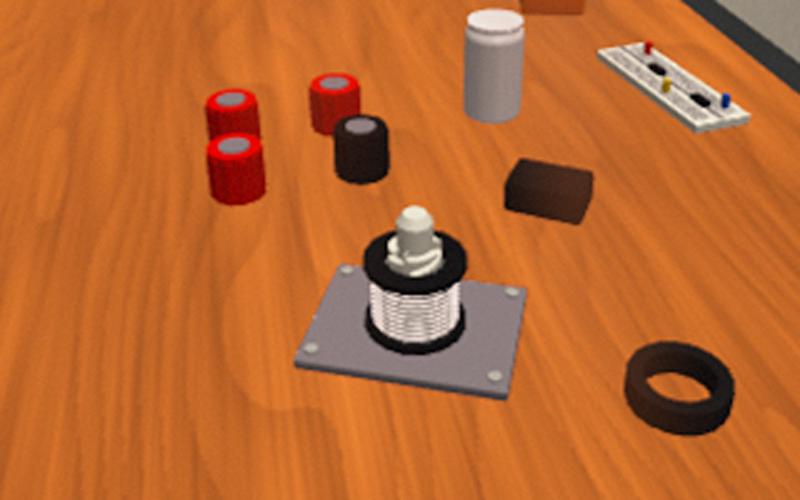

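View pics/top0c.png

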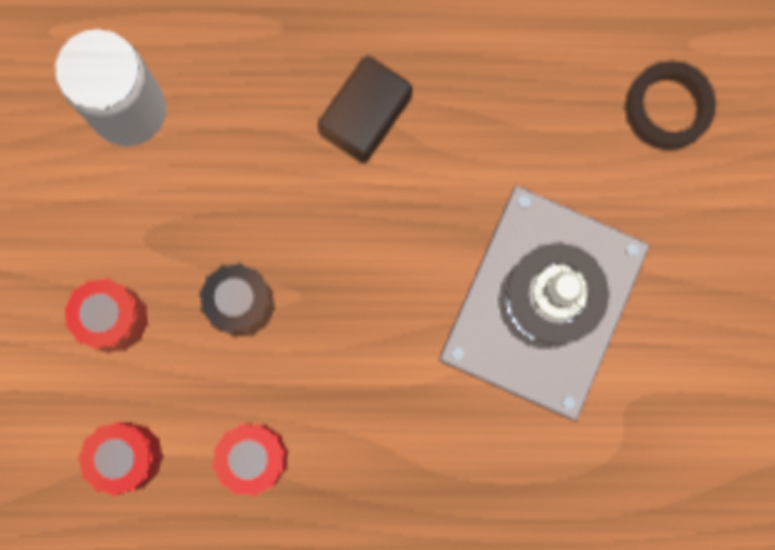

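View pics/top0.png

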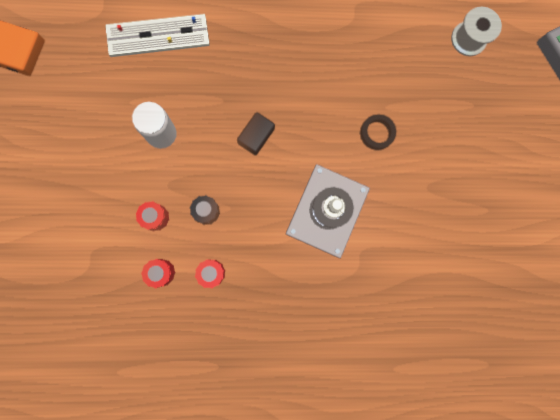

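The black knob is at about (204, 209) in the top view and (274, 209) in the side view. The three red ones are look-alikes. The spindle tip is at about (337, 205) top and (296, 234) side. Next I'll fit the models to the pictures.

```bash
cat > h.py <<'E'
import numpy as np, cv2
from scipy.optimize import least_squares
def proj(s,P): return cv2.projectPoints(np.asarray(P,float).reshape(-1,3),np.array(s["rvec"]),np.array(s["tvec"]),np.array(s["intrinsics"]),np.array(s["dist_coeffs"]))[0].reshape(-1,2)
def ray(s,uv,z):
    K=np.array(s["intrinsics"]);u=cv2.undistortPoints(np.array(uv,float).reshape(1,1,2),K,np.array(s["dist_coeffs"])).ravel()
    R=cv2.Rodrigues(np.array(s["rvec"]))[0];c=-R.T@np.array(s["tvec"]).ravel();d=R.T@np.array([u[0],u[1],1]);return c+d*(z-c[2])/d[2]
def campos(s): return -cv2.Rodrigues(np.array(s["rvec"]))[0].T@np.array(s["tvec"]).ravel()
T=np.linspace(0,2*np.pi,72,endpoint=False)
def cyl(x,y,secs): # secs (z,r)
    return np.vstack([np.c_[x+r*np.cos(T),y+r*np.sin(T),0*T+z] for z,r in secs])
def silmask(s,P,shape=(420,560),up=1):
    m=np.zeros((shape[0],shape[1]),np.uint8)
    h=cv2.convexHull(proj(s,P).astype(np.float32)); cv2.fillConvexPoly(m,np.round(h*16).astype(np.int32),1,shift=4); return m>0
def hullcen(s,P):
    h=cv2.convexHull(proj(s,P).astype(np.float32)); M=cv2.moments(h); return np.array([M["m10"]/M["m00"],M["m01"]/M["m00"]])
def fitxy(s,cen,secs,g):
    return least_squares(lambda p:hullcen(s,cyl(p[0],p[1],secs))-cen,g).x
E
python3 - <<'E'
from rig import arm
from h import *
KS=[(0,.022),(.041,.022)]
for n,pk in(("top",(204,209)),("side",(273,209))):
    s=arm.snapshot(n);f=s["frame"].astype(int);print(n,campos(s))
    for o in arm.outline_of("knob",s):
        m=o["mask"];ys,xs=np.nonzero(m);c=np.array([xs.mean(),ys.mean()])
        col=f[m].mean(0)
        p=fitxy(s,c,KS,ray(s,c,.02)[:2]);sm=silmask(s,cyl(*p,KS))
        print("knob",np.round(c,1),col.astype(int),np.round(p,4),"IoU",round((m&sm).sum()/(m|sm).sum(),2))
    for t,secs in(("can",[(0,.026),(.09,.026)]),("tape",[(0,.03),(.018,.03)]),("battery_center",[(0,.025),(.028,.025)])):
        o=arm.outline_of(t,s)
        if o:
            ys,xs=np.nonzero(o[0]["mask"]);c=np.array([xs.mean(),ys.mean()]);print(t,np.round(fitxy(s,c,secs,ray(s,c,.02)[:2]),4))
    # spindle bright region
    b=((f.min(2)>150)&(f.max(2)-f.min(2)<60)).astype(np.uint8)
    k,l,st,cen=cv2.connectedComponentsWithStats(b)
    g=(336,206) if n=="top" else (296,236)
    for i in range(1,k):
        if np.hypot(*(cen[i]-g))<40 and st[i][4]>8: print("bright",st[i],cen[i].round(1))
    tip={"top":(337.2,205.2),"side":(296,234)}[n]; print("tip rough",ray(s,tip,.09))
    m=arm.outline_of("spindle",s)
    if m: print("sp",m[0]["extent"],m[0]["confidence"])
E
python3 - <<'E'
import cv2
f=cv2.imread("pics/top0.png")[165:260,285:375];a=cv2.resize(f,None,fx=6,fy=6,interpolation=cv2.INTER_NEAREST);cv2.imwrite("pics/ztop.png",a)
f=cv2.imread("pics/side0.png")[225:300,255:345];a=cv2.resize(f,None,fx=8,fy=8,interpolation=cv2.INTER_NEAREST);cv2.imwrite("pics/zside.png",a)
E
```

```text
top [0.4786763  0.04825802 0.72906997]
knob [157.8 272.8] [ 86  92 195] [0.4552 0.2024] IoU 0.88
knob [209.5 273.9] [ 99 106 210] [0.4536 0.1215] IoU 0.91
knob [203.9 210.1] [ 94 101 119] [0.5546 0.1328] IoU 0.85
knob [152.2 216.3] [ 84  94 193] [0.5443 0.2146] IoU 0.91
can [0.6854 0.2096]
tape [ 0.6943 -0.1573]
battery_center [0.6851 0.0518]
bright [ 287  165   82   92 2907] [326.  211.9]
bright [322 195  23  24 371] [333.5 206.7]
bright [315 217   8   9  14] [318.2 221.2]
tip rough [ 0.55631544 -0.07100101  0.09      ]
sp [331.6, 207.0, 25.5, 22.4] 0.79
side [ 0.46427426 -0.53370178  0.4016005 ]
knob [273.6 209.2] [29 34 51] [0.5533 0.1316] IoU 0.86
knob [223.8 216.7] [ 16  22 155] [0.4533 0.1228] IoU 0.93
knob [262.4 189.4] [ 24  40 161] [0.5425 0.2247] IoU 0.76
knob [221.5 194.4] [ 23  31 161] [0.4522 0.2199] IoU 0.65
can [0.6858 0.2153]
tape [ 0.692  -0.1581]
battery_center [0.6838 0.05  ]
bright [289 233  14  10  98] [295.8 237.5]
bright [285 245   6  11  33] [287.3 250. ]
bright [292 249  15  11  70] [299.8 254. ]
bright [278 263  36  24 516] [295.7 275.2]
tip rough [ 0.5582168  -0.07001204  0.09      ]
sp [296.5, 245.8, 21.3, 29.0] 0.59
```

View pics/ztop.png

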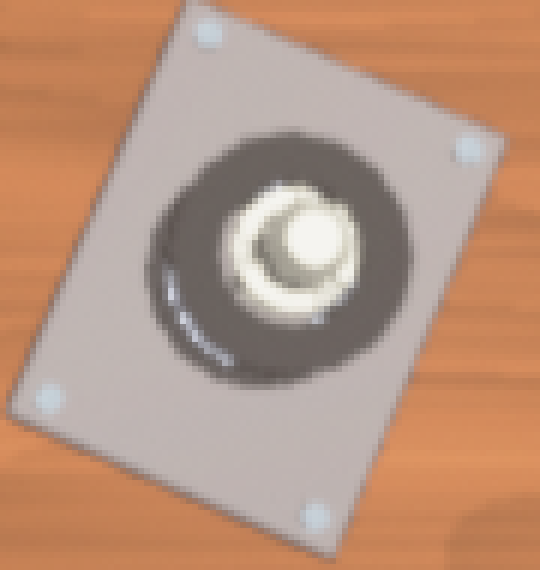

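View pics/zside.png

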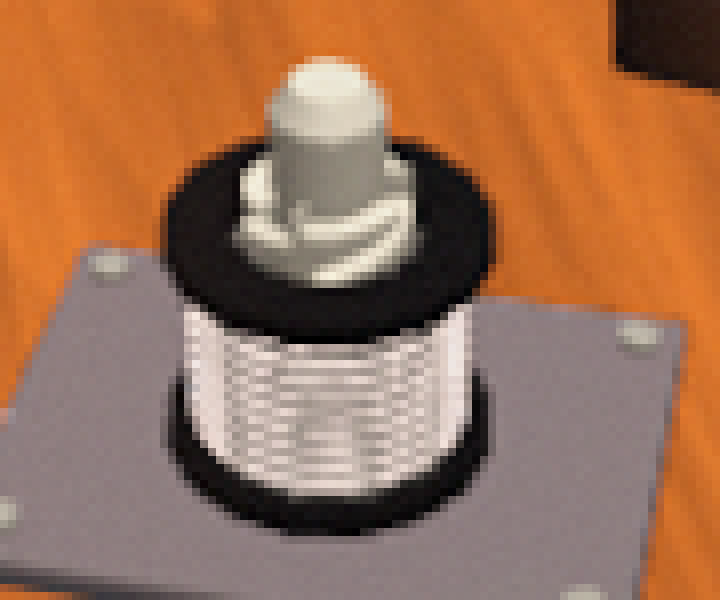

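```bash
cat > ov.py <<'E'
from rig import arm
from h import *
import sys
x,y=float(sys.argv[1]),float(sys.argv[2]);outs=[]
for n,(r0,c0) in(("top",(165,285)),("side",(215,250))):
    s=arm.snapshot(n);f=s["frame"]
    f=f[r0:r0+95,c0:c0+90];a=cv2.resize(f,None,fx=4.4,fy=4.4,interpolation=cv2.INTER_CUBIC)
    for z,r,col in((.058,.032,(0,255,0)),(.09,.007,(0,0,255)),(.085,.011,(255,0,0)),(.067,.016,(255,0,255)),(.008,.032,(0,255,255))):
        p=(proj(s,cyl(x,y,[(z,r)]))-[c0,r0]+.5)*4.4
        cv2.polylines(a,[np.round(p).astype(int)],True,col,1)
    outs.append(a)
cv2.imwrite(sys.argv[3],np.hstack(outs))
E
python3 ov.py 0.557 -0.072 pics/ov1.png
python3 - <<'E'
from rig import arm
from h import *
s=arm.snapshot("top");print(ray(s,(338.2,204.2),.09))
s=arm.snapshot("side");print(ray(s,(255+325/8-.5,225+82/8-.5),.09))
E
```

```text
[ 0.55782277 -0.07251998  0.09      ]
[ 0.55655478 -0.07170814  0.09      ]
```

View pics/ov1.png

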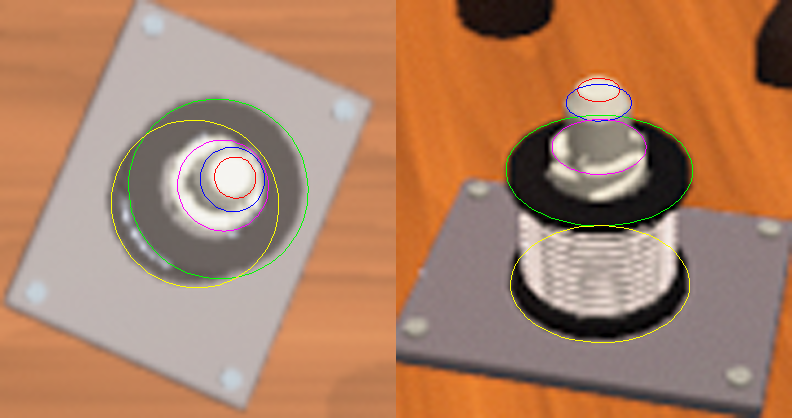

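```bash
python3 - <<'E'
from rig import arm
from h import *
from scipy.spatial.transform import Rotation as R
st=arm.state();q=st["tcp_rot"];M=R.from_quat([q[1],q[2],q[3],q[0]]).as_matrix();print(M.round(3),st["q"].round(3),st["tool_pos"].round(4), st["time_s"])
x,y=.554,.132;outs=[]
for n,(r0,c0) in(("top",(180,170)),("side",(185,240))):
    s=arm.snapshot(n);f=s["frame"]
    f=f[r0:r0+60,c0:c0+60];a=cv2.resize(f,None,fx=6.5,fy=6.5,interpolation=cv2.INTER_CUBIC)
    for z,r,col in((0,.022,(0,255,0)),(.041,.022,(0,0,255))):
        p=(proj(s,cyl(x,y,[(z,r)]))-[c0,r0]+.5)*6.5
        cv2.polylines(a,[np.round(p).astype(int)],True,col,1)
    outs.append(a)
cv2.imwrite("pics/ov2.png",np.hstack(outs))
E
```

```text
[[ 0.423 -0.     0.906]
 [-0.906  0.     0.423]
 [-0.    -1.    -0.   ]] [-1.134  0.238 -0.013  1.319 -0.     1.571] [ 0.2221 -0.4757  0.1994] 1.5
```

View pics/ov2.png

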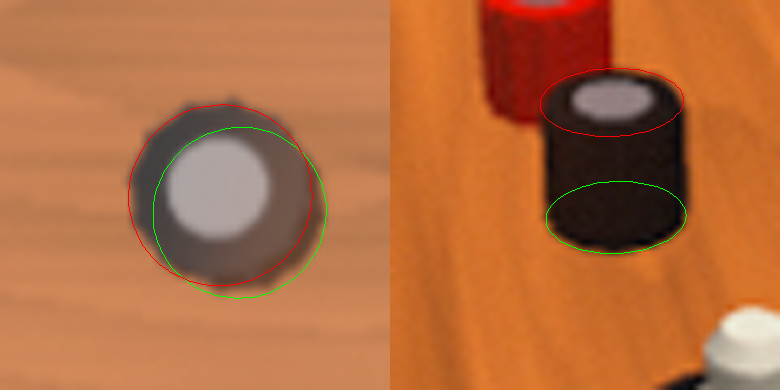

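```bash
python3 -m pendant '[[17,30,0,0,0,8,75],[17,30,0,0,0,8,75],[17,30,0,0,0,8,75],[17,30,0,0,0,8,75],[17,30,0,0,0,8,75],[17,30,0,0,0,8,75],[17,30,0,0,0,8,75],[17,30,0,0,0,8,75],[17,30,0,0,0,8,75],[17,30,0,0,0,8,75]]' 40; cat > st.py <<'E'
from rig import arm
import numpy as np
from scipy.spatial.transform import Rotation as R
s=arm.state();q=s["tcp_rot"];M=R.from_quat([q[1],q[2],q[3],q[0]]).as_matrix()
print("t",round(s["time_s"],2),"q",s["q"].round(3),"p",(s["tool_pos"]*1000).round(1),"az",round(np.degrees(np.arctan2(M[1,0],M[0,0])),1),"ydir",M[:,1].round(3),"F",s["contact_force"].round(2),"T",s["wrist_torque"].round(3),"w",round(s["grip_width"]*1000,1))
E
python3 st.py
```

```text
time_s: 2.6
tool_pos: [0.3926, -0.1744, 0.1996]
tcp_rot: [-0.701, 0.701, 0.095, -0.094]
contact_force: [0.7, -0.1, -0.3]
grip_width: 0.0639
t 2.6 q [-0.418  0.074 -0.214  1.282 -0.     0.885] p [ 392.6 -174.4  199.6] az 15.4 ydir [ 0. -0. -1.] F [ 0.65 -0.11 -0.27] T [-0.061 -0.013 -0.043] w 63.9
```

```bash
python3 -m pendant '[[16.2,30.6,0,0,0,0,75],[16.2,30.6,0,0,0,0,75],[16.2,30.6,-10,0,0,0,75],[16.2,30.6,-10,0,0,0,75],[16.2,30.6,-15,0,0,0,75],[16.2,30.6,-15,0,0,0,75],[16.2,30.6,-20,0,0,0,75],[16.2,30.6,-20,0,0,0,75],[16.2,30.6,-20,0,0,0,75],[16.2,30.6,-20,0,0,0,75]]' ; python3 st.py
python3 - <<'E'
from rig import arm
import cv2
a=arm.snapshot("side")["frame"];b=arm.snapshot("top")["frame"]
import numpy as np
cv2.imwrite("pics/g1.png",np.hstack([cv2.resize(a[130:330,160:360],None,fx=2,fy=2),cv2.resize(b[110:310,120:320],None,fx=2,fy=2)]))
E
```

```text
time_s: 3.6
tool_pos: [0.5547, 0.1318, 0.0686]
tcp_rot: [-0.701, 0.701, 0.093, -0.092]
contact_force: [0.7, -1.1, 0.2]
grip_width: 0.0637
t 3.6 q [ 0.233  0.386 -0.145  1.039 -0.     1.542] p [554.7 131.8  68.6] az 15.0 ydir [ 0.  0. -1.] F [ 0.72 -1.12  0.21] T [-0.028  0.007 -0.018] w 63.7
```

View pics/g1.png

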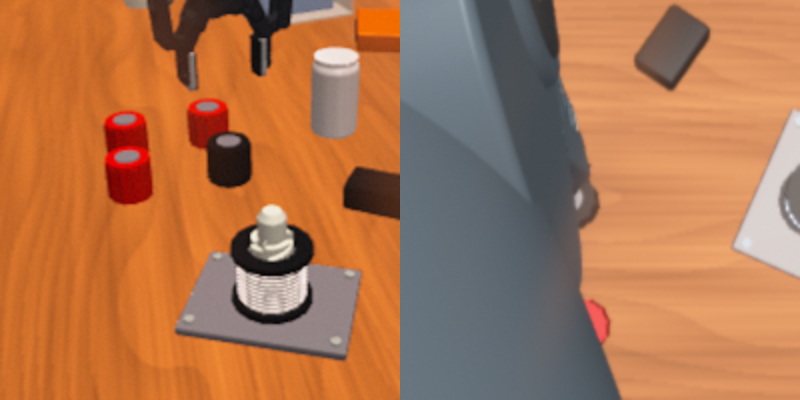

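```bash
python3 - <<'E'
from rig import arm
from h import *
s=arm.snapshot("side");st=arm.state();p=st["tool_pos"];print(p, st["q"])
d=np.array([np.cos(np.radians(15)),np.sin(np.radians(15)),0])
f=cv2.resize(s["frame"][110:260,190:390],None,fx=4,fy=4,interpolation=cv2.INTER_CUBIC)
for P,c in((p,(0,255,0)),(p+.032*d,(255,255,0)),(p-.032*d,(255,255,0)),(p-.032*d+[0,0,.019],(255,0,255)),(p+.032*d+[0,0,.019],(255,0,255))):
    u=(proj(s,P)[0]-[190,110])*4; cv2.circle(f,tuple(u.astype(int)),3,c,-1)
cv2.imwrite("pics/g2.png",f)
E
```

```text
[0.55366958 0.13174759 0.06762048] [ 2.33574659e-01  3.87943726e-01 -1.45228250e-01  1.04037905e+00
  5.77073518e-05  1.53960192e+00]
```

View pics/g2.png

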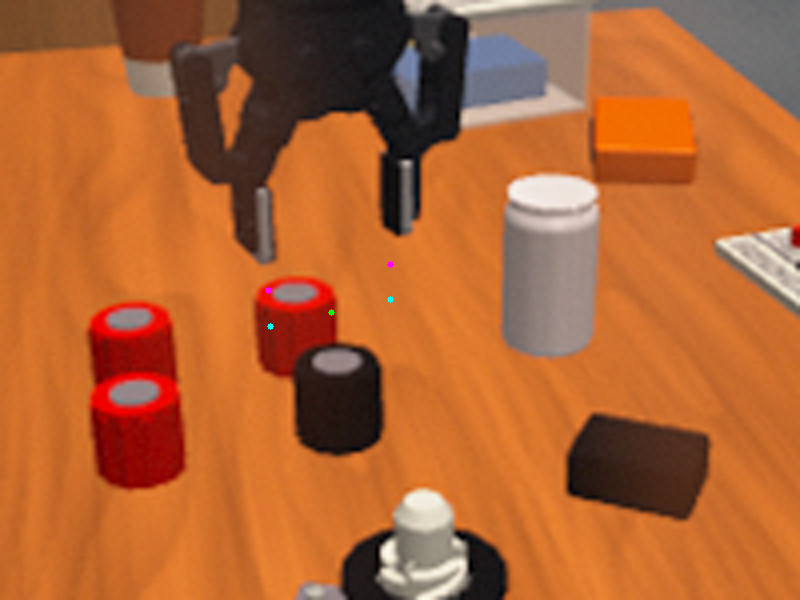

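The fingers look higher in the picture than the state says they should. I'll go down part of the way and check again.

```bash
python3 -m pendant '[[0.5,0,-3,0,0,0,75],[0,0,-3,0,0,0,75],[0,0,-3,0,0,0,75],[0,0,-3,0,0,0,75],[0,0,-3,0,0,0,75],[0,0,-3,0,0,0,75],[0,0,-3,0,0,0,75],[0,0,-3,0,0,0,75],[0,0,-3,0,0,0,75],[0,0,0,0,0,0,75]]' ; python3 st.py
cat > gv.py <<'E'
from rig import arm
from h import *
import sys
s=arm.snapshot("side");st=arm.state();p=st["tool_pos"]
from scipy.spatial.transform import Rotation as R
q=st["tcp_rot"];M=R.from_quat([q[1],q[2],q[3],q[0]]).as_matrix();d=M[:,0]*st["grip_width"]/2
r0,c0=int(sys.argv[2]),int(sys.argv[3])
f=cv2.resize(s["frame"][r0:r0+150,c0:c0+200],None,fx=4,fy=4,interpolation=cv2.INTER_CUBIC)
for P,c in((p,(0,255,0)),(p+d,(255,255,0)),(p-d,(255,255,0)),(p-d+[0,0,.019],(255,0,255)),(p+d+[0,0,.019],(255,0,255))):
    u=(proj(s,P)[0]-[c0,r0])*4; cv2.circle(f,tuple(u.astype(int)),3,c,-1)
cv2.imwrite(sys.argv[1],f)
E
python3 gv.py pics/g3.png 110 190
```

```text
time_s: 4.75
tool_pos: [0.5543, 0.1303, 0.0419]
tcp_rot: [-0.701, 0.701, 0.092, -0.093]
contact_force: [0.6, -0.4, 0.9]
grip_width: 0.064
t 4.75 q [ 0.231  0.409 -0.185  0.978 -0.     1.539] p [554.3 130.3  41.9] az 15.0 ydir [-0.001 -0.    -1.   ] F [ 0.58 -0.37  0.92] T [-0.014  0.005  0.027] w 64.0
```

View pics/g3.png

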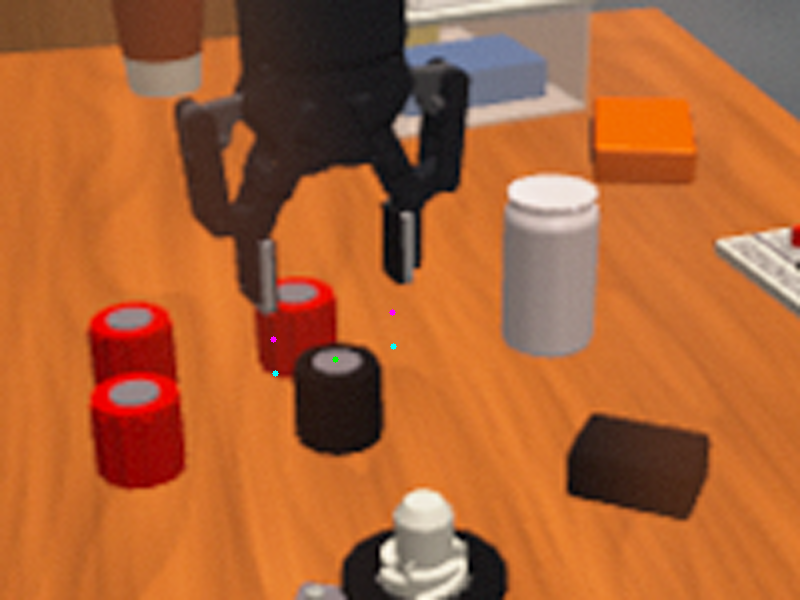

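```bash
python3 - <<'E'
from rig import arm
from h import *
s=arm.snapshot("side");p=arm.state()["tool_pos"]
a=np.radians(15);d=np.array([np.cos(a),np.sin(a),0]);n=np.array([np.sin(a),-np.cos(a),0])
for dx in (0,):
  for dy,dz in((0,0),(0,.008),(0,.035),(.06,0),(.03,.017),(.045,.008)):
    o=p+[dx,dy,dz]
    print(dy,dz,[((proj(s,o+sg*.032*d+e*.011*n)[0]-[190,110])*4).round(0) for sg in(-1,1) for e in(1,-1)])
E
python3 -c "
import cv2
f=cv2.imread('pics/g3.png')[160:400,200:460];cv2.imwrite('pics/g3z.png',cv2.resize(f,None,fx=2.4,fy=2.4))"
```

```text
0 0 [array([284., 383.]), array([268., 364.]), array([403., 355.]), array([384., 337.])]
0 0.008 [array([283., 369.]), array([267., 350.]), array([403., 341.]), array([384., 323.])]
0 0.035 [array([281., 319.]), array([264., 300.]), array([403., 291.]), array([383., 274.])]
0.06 0 [array([270., 328.]), array([255., 311.]), array([382., 303.]), array([365., 287.])]
0.03 0.017 [array([275., 324.]), array([259., 307.]), array([392., 298.]), array([374., 282.])]
0.045 0.008 [array([273., 327.]), array([257., 310.]), array([387., 301.]), array([369., 285.])]
```

View pics/g3z.png

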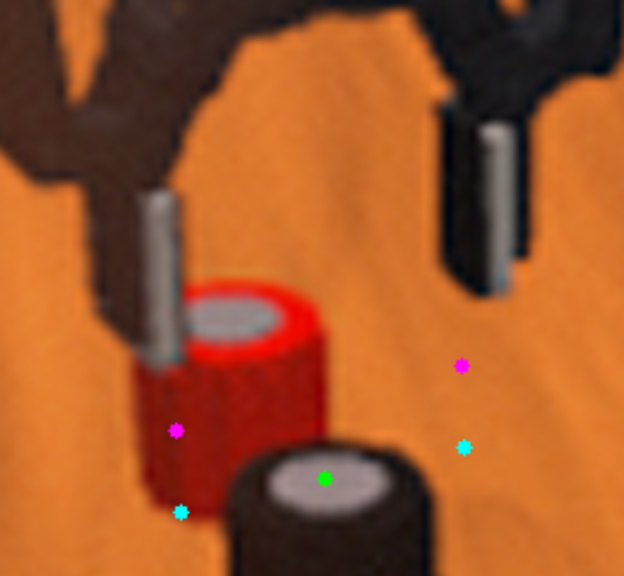

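The pad corners match a tip height about 40 mm above the reported TCP; only part of that is the open-finger setback. Going to a reported z of about 12 is safe either way, so I'll do that and look again.

```bash
python3 -m pendant '[[0,1,-3,0,0,0,75],[0,0.5,-3,0,0,0,75],[0,0,-3,0,0,0,75],[0,0,-3,0,0,0,75],[0,0,-3,0,0,0,75],[0,0,-3,0,0,0,75],[0,0,-3,0,0,0,75],[0,0,-3,0,0,0,75],[0,0,-3,0,0,0,75],[0,0,-3,0,0,0,75]]' ; python3 st.py
python3 gv.py pics/g4.png 110 190
```

```text
time_s: 5.85
tool_pos: [0.5546, 0.1318, 0.0121]
tcp_rot: [0.701, -0.701, -0.092, 0.092]
contact_force: [-0.1, 0.5, -0.1]
grip_width: 0.0637
t 5.85 q [ 0.233  0.437 -0.225  0.908  0.     1.542] p [554.6 131.8  12.1] az 15.0 ydir [-0. -0. -1.] F [-0.1   0.46 -0.1 ] T [0.018 0.003 0.005] w 63.7
```

View pics/g4.png

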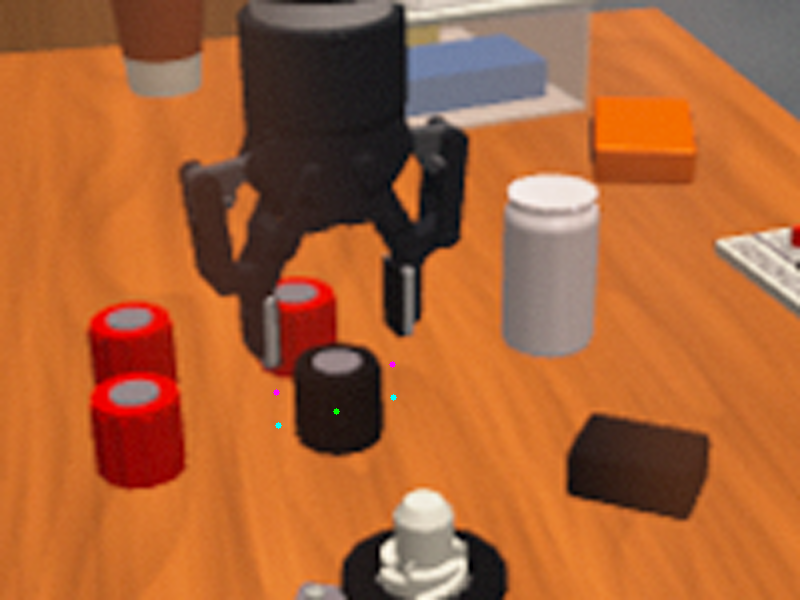

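```bash
python3 - <<'E'
from rig import arm
from h import *
s=arm.snapshot("top");p=arm.state()["tool_pos"];f=s["frame"].copy()
for z,c in((0,(0,255,0)),(.085,(255,255,0)),(.2,(255,0,255)),(.3,(0,0,255))):
    u=proj(s,p+[0,0,z])[0];cv2.circle(f,tuple(u.astype(int)),3,c,-1)
cv2.imwrite("pics/t2.png",f)
s=arm.snapshot("side");f=s["frame"].copy()
for z,c in((0,(0,255,0)),(.073,(255,255,0)),(.2,(255,0,255)),(.3,(0,0,255))):
    u=proj(s,p+[0,0,z])[0];cv2.circle(f,tuple(u.astype(int)),2,c,-1)
cv2.imwrite("pics/s2.png",f)
E
```

```text
(no output)
```

View pics/t2.png

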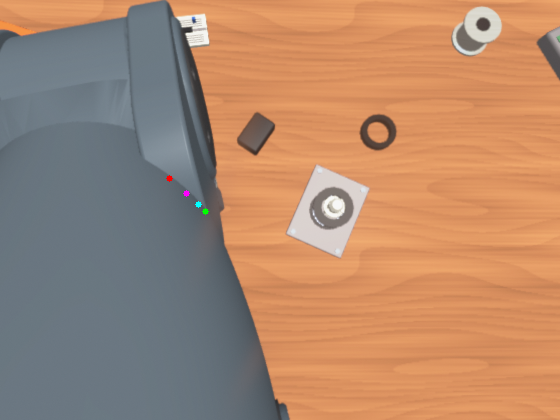

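View pics/s2.png

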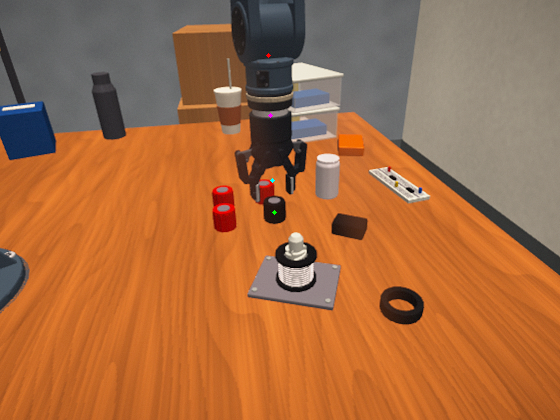

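```bash
cat > fit.py <<'E'
# predicted zoom coords for near corners under z offset
from rig import arm
from h import *
import sys
s=arm.snapshot("side");st=arm.state();p=st["tool_pos"];w=st["grip_width"]/2
a=np.radians(float(sys.argv[1]));d=np.array([np.cos(a),np.sin(a),0]);n=np.array([np.sin(a),-np.cos(a),0])
r0,c0=int(sys.argv[2]),int(sys.argv[3])
for dz in(0,.01,.02,.025,.03,.035,.04):
    o=p+[0,0,dz];print(dz,[((proj(s,o+sg*w*d+e*.011*n)[0]-[c0,r0])*4).round(0) for sg,e in((-1,1),(1,1),(1,-1))])
E
python3 fit.py 15 110 190
python3 -m pendant '[[0,0,-2,0,0,0,75],[0,0,-2,0,0,0,75],[0,0,-2,0,0,0,75],[0,0,-2,0,0,0,75],[0,0,-1,0,0,0,75],[0,0,-1,0,0,0,75],[0,0,-1,0,0,0,75],[0,0,-1,0,0,0,75],[0,0,0,0,0,0,75],[0,0,0,0,0,0,75]]' ; python3 st.py
python3 gv.py pics/g5.png 110 190;python3 fit.py 15 110 190
```

```text
0 [array([287., 435.]), array([404., 405.]), array([385., 386.])]
0.01 [array([286., 417.]), array([404., 388.]), array([385., 370.])]
0.02 [array([285., 400.]), array([403., 371.]), array([385., 352.])]
0.025 [array([284., 391.]), array([403., 362.]), array([384., 344.])]
0.03 [array([284., 382.]), array([403., 353.]), array([384., 335.])]
0.035 [array([283., 373.]), array([403., 344.]), array([384., 326.])]
0.04 [array([283., 364.]), array([403., 335.]), array([384., 318.])]
time_s: 7.05
tool_pos: [0.5546, 0.1318, 0.0004]
tcp_rot: [-0.701, 0.701, 0.092, -0.092]
contact_force: [0.1, -0.4, -0.3]
grip_width: 0.064
t 7.05 q [ 0.233  0.449 -0.241  0.881  0.     1.542] p [5.546e+02 1.318e+02 4.000e-01] az 15.0 ydir [-0. -0. -1.] F [ 0.14 -0.39 -0.29] T [-0.049 -0.011 -0.002] w 64.0
0 [array([288., 455.]), array([404., 425.]), array([386., 406.])]
0.01 [array([287., 438.]), array([404., 409.]), array([385., 390.])]
0.02 [array([286., 421.]), array([404., 391.]), array([385., 373.])]
0.025 [array([286., 412.]), array([404., 383.]), array([385., 364.])]
0.03 [array([285., 403.]), array([403., 374.]), array([385., 356.])]
0.035 [array([285., 394.]), array([403., 365.]), array([385., 347.])]
0.04 [array([284., 385.]), array([403., 357.]), array([384., 339.])]
```

View pics/g5.png

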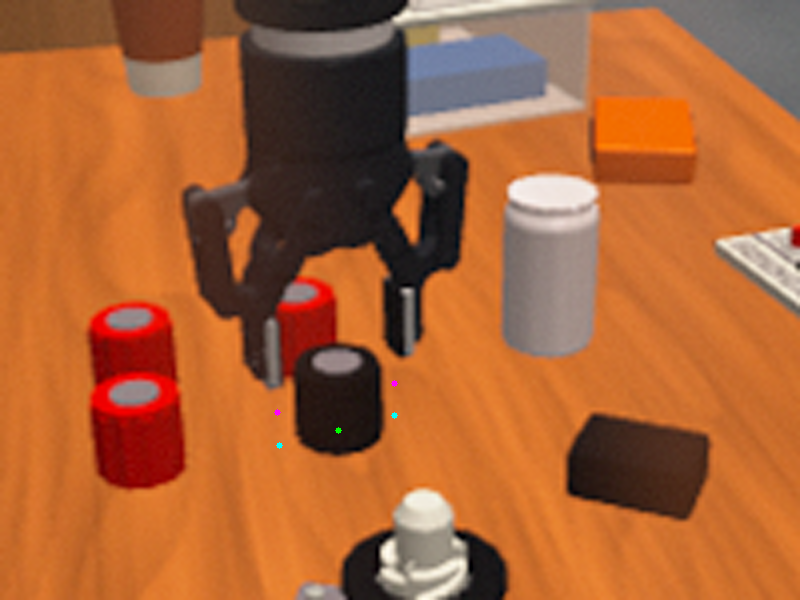

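```bash

python3 -m pendant '[[0,0,-3,0,0,0,75],[0,0,-3,0,0,0,75],[0,0,-3,0,0,0,75],[0,0,-3,0,0,0,75],[0,0,-3,0,0,0,75],[0,0,-2,0,0,0,75],[0,0,-2,0,0,0,75],[0,0,-1,0,0,0,75],[0,0,0,0,0,0,75],[0,0,0,0,0,0,75]]' ; python3 st.py
python3 gv.py pics/g6.png 110 190;python3 fit.py 15 110 190
```

```text
time_s: 8.15
tool_pos: [0.5546, 0.1319, -0.0196]
tcp_rot: [0.701, -0.701, -0.092, 0.092]
contact_force: [1.1, 0.0, 0.9]
grip_width: 0.0637
t 8.15 q [ 0.233  0.471 -0.265  0.835  0.     1.542] p [554.6 131.9 -19.6] az 15.0 ydir [-0.  0. -1.] F [1.1  0.01 0.94] T [ 0.022 -0.028  0.07 ] w 63.7
0 [array([290., 489.]), array([405., 458.]), array([386., 439.])]
0.01 [array([289., 472.]), array([404., 442.]), array([386., 423.])]
0.02 [array([288., 455.]), array([404., 425.]), array([386., 406.])]
0.025 [array([288., 447.]), array([404., 417.]), array([386., 398.])]
0.03 [array([287., 438.]), array([404., 408.]), array([385., 390.])]
0.035 [array([287., 429.]), array([404., 400.]), array([385., 381.])]
0.04 [array([286., 421.]), array([404., 391.]), array([385., 373.])]
```

View pics/g6.png

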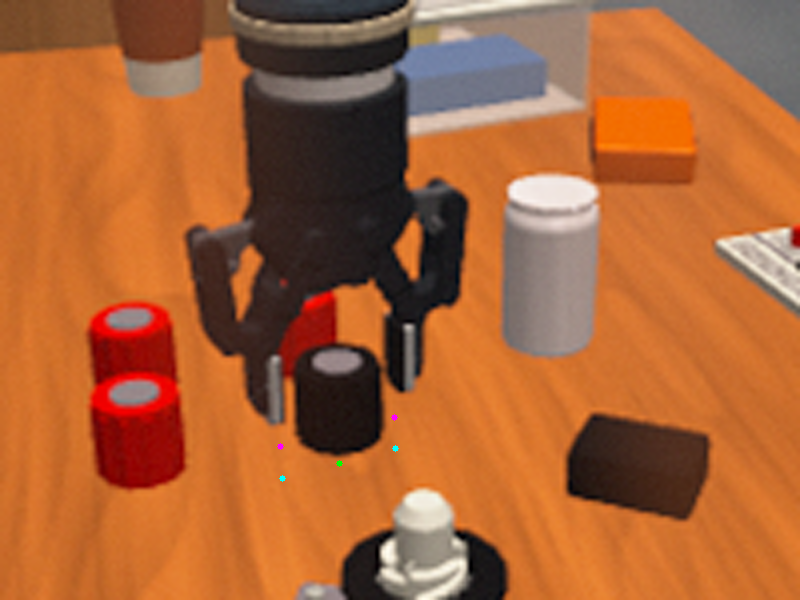

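```bash

python3 -m pendant '[[0,0,-3,0,0,0,75],[0,0,-3,0,0,0,75],[0,0,-2,0,0,0,75],[0,0,0,0,0,0,70],[0,0,0,0,0,0,60],[0,0,0,0,0,0,50],[0,0,0,0,0,0,45],[0,0,0,0,0,0,40],[0,0,0,0,0,0,35],[0,0,0,0,0,0,30]]' 40; python3 st.py
python3 gv.py pics/g7.png 110 190
```

```text
time_s: 9.25
tool_pos: [0.5547, 0.1319, -0.0274]
tcp_rot: [0.701, -0.701, -0.093, 0.092]
contact_force: [-1.0, 0.5, 5.9]
grip_width: 0.0428
t 9.25 q [ 0.233  0.479 -0.274  0.817 -0.     1.542] p [554.7 131.9 -27.4] az 15.0 ydir [ 0.  0. -1.] F [-1.02  0.49  5.87] T [-0.12   0.314 -0.025] w 42.8
```

View pics/g7.png

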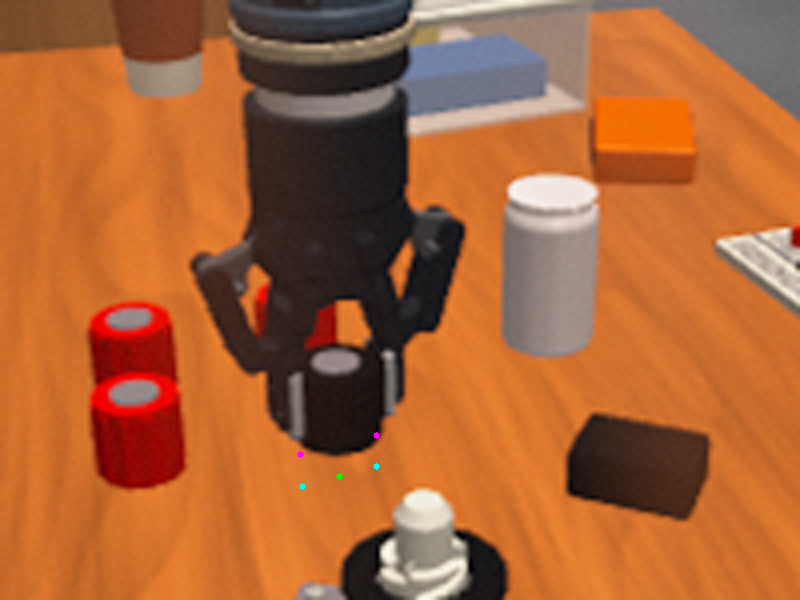

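```bash

python3 -m pendant '[[0,0,4,0,0,0,30],[0,0,6,0,0,0,30],[0,0,10,0,0,0,30],[0,0,15,0,0,0,30],[0,0,20,0,0,0,30],[0,0,20,0,0,0,30],[0,0,20,0,0,0,30],[0,0,15,0,0,0,30],[0,-10,0,0,0,0,30],[0,-20,0,0,0,0,30]]' 40; python3 st.py
python3 -m pendant '[[0,-20,0,0,0,0,30],[0,-20,0,0,0,0,30],[0,-20,0,0,0,0,30],[0,-20,0,0,0,0,30],[1,-20,0,0,0,0,30],[1,-20,0,0,0,0,30],[0,-20,0,0,0,0,30],[0,-20,0,0,0,0,30],[0,-13,0,0,0,0,30],[0,0,0,0,0,0,30]]' 40; python3 st.py
python3 - <<'E'
from rig import arm
import cv2,numpy as np
a=arm.snapshot("side")["frame"];b=arm.snapshot("top")["frame"]
cv2.imwrite("pics/p1.png",np.hstack([cv2.resize(a[170:320,200:350],None,fx=2.6,fy=2.6,interpolation=cv2.INTER_CUBIC),cv2.resize(b[130:280,250:400],None,fx=2.6,fy=2.6,interpolation=cv2.INTER_CUBIC)]))
E
```

```text
time_s: 10.3
tool_pos: [0.5548, 0.102, 0.0827]
tcp_rot: [0.701, -0.701, -0.093, 0.093]
contact_force: [0.4, -0.3, -0.9]
grip_width: 0.0421
t 10.3 q [ 0.182  0.366 -0.139  1.066  0.     1.489] p [554.8 102.   82.7] az 15.1 ydir [ 0.001  0.    -1.   ] F [ 0.4  -0.31 -0.92] T [-0.014  0.004 -0.057] w 42.1
time_s: 11.3
tool_pos: [0.5561, -0.0728, 0.082]
tcp_rot: [-0.701, 0.701, 0.091, -0.092]
contact_force: [-0.3, 0.0, -0.7]
grip_width: 0.0426
t 11.3 q [-0.13   0.362 -0.146  1.064 -0.     1.181] p [556.1 -72.8  82. ] az 14.9 ydir [-0.001 -0.    -1.   ] F [-0.26  0.01 -0.75] T [-0.02  -0.004  0.007] w 42.6
```

View pics/p1.png

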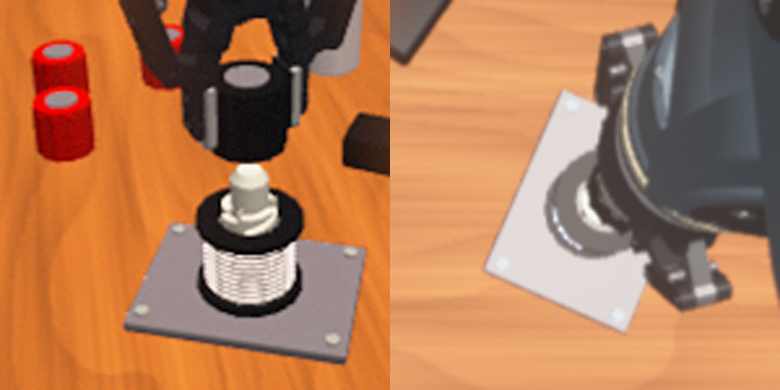

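```bash
cat > ov3.py <<'E'
from rig import arm
from h import *
import sys
x,y,zr=map(float,sys.argv[1:4]);s=arm.snapshot("side");r0,c0=170,230
a=cv2.resize(s["frame"][r0:r0+100,c0:c0+120],None,fx=6,fy=6,interpolation=cv2.INTER_CUBIC)
def circ(x,y,z,r,col):
    p=(proj(s,cyl(x,y,[(z,r)]))-[c0,r0]+.5)*6;cv2.polylines(a,[np.round(p).astype(int)],True,col,1)
circ(x,y,zr,.022,(0,255,0));circ(x,y,zr+.041,.022,(0,0,255));circ(x,y,zr+.041,.012,(0,0,255))
circ(.5565,-.0715,.09,.007,(0,0,255));circ(.5565,-.0715,.085,.011,(255,0,0));circ(.5565,-.0715,.058,.032,(0,255,0))
cv2.imwrite(sys.argv[4],a)
E
python3 ov3.py .5561 -.0728 .1094 pics/p2.png
```

```text
(no output)
```

View pics/p2.png

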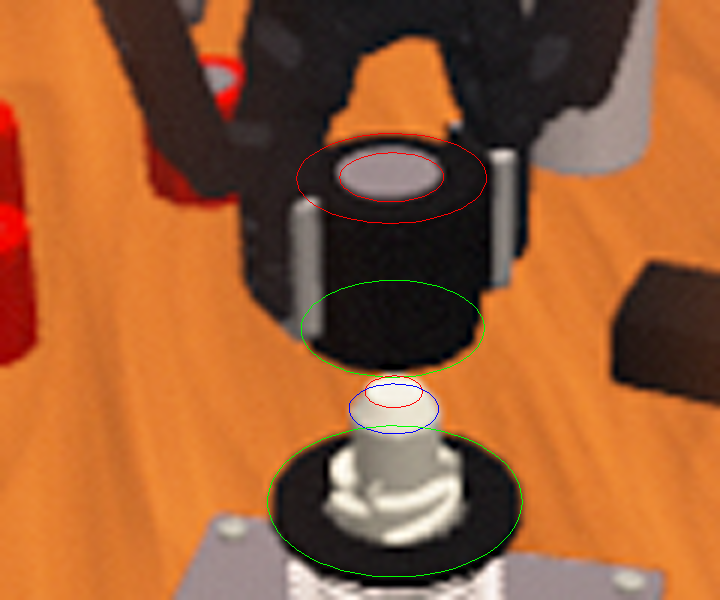

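```bash

python3 -m pendant '[[0.5,0.5,-5,0,0,0,30],[0,0,-5,0,0,0,30],[0,0,-5,0,0,0,30],[0,0,-5,0,0,0,30],[0,0,-5,0,0,0,30],[0,0,-4,0,0,0,30],[0,0,-3,0,0,0,30],[0,0,-3,0,0,0,30],[0,0,-2,0,0,0,30],[0,0,-2,0,0,0,30]]' 40; python3 st.py
```

```text
time_s: 12.45
tool_pos: [0.5571, -0.0707, 0.0433]
tcp_rot: [-0.701, 0.701, 0.092, -0.092]
contact_force: [0.1, -0.2, 0.3]
grip_width: 0.0425
t 12.45 q [-0.126  0.395 -0.204  0.972 -0.     1.182] p [557.1 -70.7  43.3] az 15.0 ydir [ 0. -0. -1.] F [ 0.09 -0.25  0.27] T [-0.012 -0.033  0.036] w 42.5
```

```bash

python3 -m pendant '[[0,0,-1,0,0,0,30],[0,0,-1,0,0,0,30],[0,0,-1,0,0,0,30],[0,0,-1,0,0,0,30],[0,0,-1,0,0,0,30],[0,0,0,0,0,0,30],[0,0,0,0,0,0,30],[0,0,0,0,0,0,30],[0,0,0,0,0,0,30],[0,0,0,0,0,0,30]]' 40; python3 st.py
python3 ov3.py .5571 -.0707 .0657 pics/p3.png
```

```text
time_s: 13.45
tool_pos: [0.5571, -0.0707, 0.0384]
tcp_rot: [-0.701, 0.701, 0.092, -0.092]
contact_force: [-0.9, -0.5, -0.2]
grip_width: 0.0422
t 13.45 q [-0.126  0.399 -0.211  0.961 -0.     1.182] p [557.1 -70.7  38.4] az 15.0 ydir [ 0. -0. -1.] F [-0.91 -0.53 -0.21] T [-0.022  0.017  0.004] w 42.2
```

View pics/p3.png

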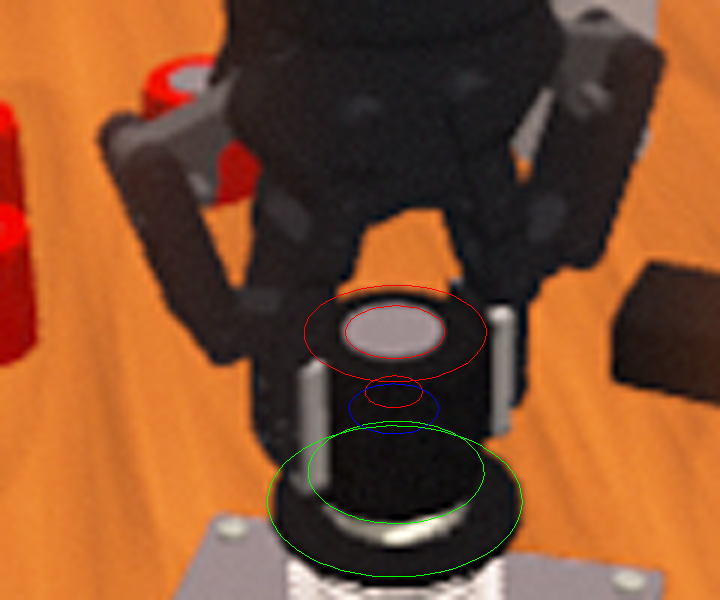

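The knob is now over the pin and its outline fits. I'll press gently, a little at a time.

```bash

python3 -m pendant '[[0,0,-0.5,0,0,0,30],[0,0,-0.5,0,0,0,30],[0,0,-0.5,0,0,0,30],[0,0,-0.5,0,0,0,30],[0,0,-0.5,0,0,0,30],[0,0,-0.5,0,0,0,30],[0,0,0,0,0,0,30],[0,0,0,0,0,0,30],[0,0,0,0,0,0,30],[0,0,0,0,0,0,30]]' 40; for i in 1; do python3 st.py; done
```

```text
time_s: 14.5
tool_pos: [0.5571, -0.0707, 0.0355]
tcp_rot: [0.701, -0.701, -0.092, 0.092]
contact_force: [-1.3, -0.4, 1.9]
grip_width: 0.0423
t 14.5 q [-0.126  0.402 -0.215  0.954  0.     1.182] p [557.1 -70.7  35.5] az 15.0 ydir [ 0.  0. -1.] F [-1.27 -0.43  1.92] T [-0.036  0.013  0.009] w 42.3
```

```bash

python3 -m pendant '[[0,0,-0.5,0,0,0,30],[0,0,-0.5,0,0,0,30],[0,0,-0.5,0,0,0,30],[0,0,-0.5,0,0,0,30],[0,0,0,0,0,0,30],[0,0,0,0,0,0,30],[0,0,0,0,0,0,30],[0,0,0,0,0,0,30],[0,0,0,0,0,0,30],[0,0,0,0,0,0,30]]' 40; python3 st.py
python3 - <<'E'
from rig import arm
import numpy as np
F=[];T=[]
for i in range(3):
    arm.snapshot("side");s=arm.state();F.append(s["contact_force"]);T.append(s["wrist_torque"])
print(np.round(F,2),np.round(T,3),s["tool_pos"])
E
```

```text
time_s: 15.5
tool_pos: [0.5571, -0.0707, 0.0334]
tcp_rot: [-0.701, 0.701, 0.092, -0.092]
contact_force: [-0.3, -0.2, 4.4]
grip_width: 0.0419
t 15.5 q [-0.126  0.404 -0.218  0.949 -0.     1.182] p [557.1 -70.7  33.4] az 15.0 ydir [-0. -0. -1.] F [-0.3  -0.19  4.44] T [0.016 0.074 0.013] w 41.9
[[ 0.63 -0.35  4.31]
 [-0.3   0.34  5.09]
 [-0.48 -0.95  4.04]] [[-0.035  0.045  0.031]
 [ 0.     0.049  0.011]
 [-0.038  0.007  0.039]] [ 0.55710803 -0.07067278  0.03338145]
```

```bash

python3 -m pendant '[[0,0,0,0,0,2,30],[0,0,0,0,0,2,30],[0,0,0,0,0,2,30],[0,0,0,0,0,2,30],[0,0,0,0,0,2,30],[0,0,0,0,0,2,30],[0,0,0,0,0,2,30],[0,0,0,0,0,2,30],[0,0,0,0,0,0,30],[0,0,0,0,0,0,30]]' 40; python3 st.py
```

```text
time_s: 16.65
tool_pos: [0.5567, -0.0706, 0.033]
tcp_rot: [0.682, -0.681, -0.188, 0.189]
contact_force: [-0.6, 0.1, -1.1]
grip_width: 0.0423
t 16.65 q [-0.126  0.404 -0.218  0.949 -0.     0.904] p [556.7 -70.6  33. ] az 31.0 ydir [-0.001  0.    -1.   ] F [-0.59  0.08 -1.14] T [ 0.03  -0.006 -0.074] w 42.3
```

```bash

python3 -m pendant '[[0,0,0,0,0,2,30],[0,0,0,0,0,2,30],[0,0,0,0,0,2,30],[0,0,0,0,0,2,30],[0,0,0,0,0,2,30],[0,0,0,0,0,2,30],[0,0,0,0,0,2,30],[0,0,0,0,0,2,30],[0,0,0,0,0,0,30],[0,0,0,0,0,0,30]]' 40; python3 st.py
```

```text
time_s: 17.65
tool_pos: [0.557, -0.0709, 0.0333]
tcp_rot: [-0.649, 0.649, 0.281, -0.282]
contact_force: [1.0, -2.4, 0.1]
grip_width: 0.0422
t 17.65 q [-0.126  0.404 -0.218  0.949 -0.     0.626] p [557.  -70.9  33.3] az 46.9 ydir [-0. -0. -1.] F [ 0.99 -2.39  0.09] T [-0.324 -0.074 -0.359] w 42.2
```

I shouldn't have run that second call without first reading the result of the first. The force dropped during call one, and call two ended with −0.36 N m. I'll back off slightly and check the depth.

```bash

python3 -m pendant '[[0,0,0,0,0,-2,30],[0,0,0,0,0,-2,30],[0,0,0,0,0,0,30],[0,0,0,0,0,0,30],[0,0,-0.5,0,0,0,30],[0,0,-0.5,0,0,0,30],[0,0,-0.5,0,0,0,30],[0,0,0,0,0,0,30],[0,0,0,0,0,0,30],[0,0,0,0,0,0,30]]' 40; python3 st.py
```

```text
time_s: 18.65
tool_pos: [0.5571, -0.0708, 0.0319]
tcp_rot: [-0.658, 0.658, 0.259, -0.259]
contact_force: [0.1, -2.2, 0.8]
grip_width: 0.0425
t 18.65 q [-0.126  0.405 -0.22   0.945 -0.     0.694] p [557.1 -70.8  31.9] az 43.0 ydir [-0. -0. -1.] F [ 0.14 -2.16  0.8 ] T [-0.518  0.07  -0.187] w 42.5
```

```bash

python3 -m pendant '[[0,-0.3,0,0,0,-2,30],[0,-0.3,0,0,0,-2,30],[0,0,0,0,0,-1,30],[0,0,0,0,0,0,30],[0,0,0,0,0,0,30],[0,0,0,0,0,0,30],[0,0,0,0,0,0,30],[0,0,0,0,0,0,30],[0,0,0,0,0,0,30],[0,0,0,0,0,0,30]]' 40; python3 st.py
```

```text
time_s: 19.65
tool_pos: [0.5572, -0.0711, 0.0319]
tcp_rot: [0.669, -0.668, -0.23, 0.23]
contact_force: [1.4, 2.3, 0.8]
grip_width: 0.0426
t 19.65 q [-0.127  0.406 -0.22   0.945  0.     0.78 ] p [557.2 -71.1  31.9] az 38.0 ydir [ 0.  0. -1.] F [1.39 2.28 0.76] T [ 0.608 -0.263 -0.016] w 42.6
```

```bash

python3 -m pendant '[[0.1,0.15,-0.1,0,0,-2,30],[0.1,0.15,-0.1,0,0,-2,30],[0,0,-0.2,0,0,-2,30],[0,0,-0.1,0,0,-2,30],[0,0,-0.1,0,0,-2,30],[0,0,-0.2,0,0,-2,30],[0,0,-0.1,0,0,-2,30],[0,0,-0.1,0,0,-2,30],[0,0,0,0,0,0,30],[0,0,0,0,0,0,30]]' 40; python3 st.py
```

```text
time_s: 20.65
tool_pos: [0.5571, -0.0713, 0.0308]
tcp_rot: [-0.694, 0.694, 0.135, -0.136]
contact_force: [-0.3, -0.2, 0.2]
grip_width: 0.0421
t 20.65 q [-1.270e-01  4.070e-01 -2.210e-01  9.430e-01 -1.000e-03  1.059e+00] p [557.1 -71.3  30.8] az 22.1 ydir [-0.    -0.001 -1.   ] F [-0.34 -0.18  0.25] T [-0.045  0.021 -0.027] w 42.1
```

```bash

python3 -m pendant '[[0,0,-0.1,0,0,-2.5,30],[0,0,-0.1,0,0,-2.5,30],[0,0,-0.1,0,0,-2.5,30],[0,0,-0.1,0,0,-2.5,30],[0,0,-0.1,0,0,-2.5,30],[0,0,0,0,0,-2.5,30],[0,0,0,0,0,-2.5,30],[0,0,0,0,0,-2.5,30],[0,0,0,0,0,0,30],[0,0,0,0,0,0,30]]' 40; python3 st.py
```

```text
time_s: 21.65
tool_pos: [0.5575, -0.0712, 0.0307]
tcp_rot: [-0.707, 0.707, 0.013, -0.013]
contact_force: [0.7, -1.1, 3.3]
grip_width: 0.0423
t 21.65 q [-0.127  0.407 -0.221  0.942 -0.     1.407] p [557.5 -71.2  30.7] az 2.1 ydir [ 0. -0. -1.] F [ 0.69 -1.08  3.32] T [-0.193  0.055 -0.088] w 42.3
```

```bash

python3 -m pendant '[[0,0,0.1,0,0,-2,30],[0,0,0.1,0,0,-2,30],[0,0,0,0,0,-2,30],[0,0,0,0,0,-2,30],[0,0,0,0,0,-2,30],[0,0,0,0,0,-2,30],[0,0,0,0,0,-2,30],[0,0,0,0,0,-2,30],[0,0,0,0,0,0,30],[0,0,0,0,0,0,30]]' 40; python3 st.py
```

```text
time_s: 22.65
tool_pos: [0.5575, -0.0709, 0.0307]
tcp_rot: [0.702, -0.702, 0.085, -0.085]
contact_force: [1.3, 0.9, 2.1]
grip_width: 0.0421
t 22.65 q [-0.127  0.407 -0.221  0.942  0.     1.686] p [557.5 -70.9  30.7] az -13.9 ydir [ 0.  0. -1.] F [1.3  0.87 2.07] T [-0.011 -0.182 -0.048] w 42.1
```

```bash

python3 -m pendant '[[0,0,0,0,0,-2,30],[0,0,0,0,0,-2,30],[0,0,0,0,0,-2,30],[0,0,0,0,0,-2,30],[0,0,0,0,0,-2,30],[0,0,0,0,0,-2,30],[0,0,0,0,0,-2,30],[0,0,0,0,0,-2,30],[0,0,0,0,0,0,30],[0,0,0,0,0,0,30]]' 40; python3 st.py
```

```text
time_s: 23.65
tool_pos: [0.5578, -0.071, 0.0307]
tcp_rot: [0.683, -0.683, 0.182, -0.183]
contact_force: [3.7, -1.6, 1.6]
grip_width: 0.0423
t 23.65 q [-0.127  0.407 -0.221  0.942  0.     1.965] p [557.8 -71.   30.7] az -29.9 ydir [ 0.001  0.    -1.   ] F [ 3.68 -1.56  1.57] T [-0.073 -0.669  0.035] w 42.3
```

```bash

python3 -m pendant '[[0.2,-0.1,0,0,0,-1,30],[0.2,-0.1,0,0,0,-1,30],[0,0,0,0,0,-1,30],[0,0,0,0,0,-1,30],[0,0,0,0,0,-1,30],[0,0,0,0,0,-1,30],[0,0,0,0,0,-1,30],[0,0,0,0,0,-1,30],[0,0,0,0,0,0,30],[0,0,0,0,0,0,30]]' 40; python3 st.py
```

```text
time_s: 24.65
tool_pos: [0.5578, -0.0712, 0.0307]
tcp_rot: [0.669, -0.669, 0.23, -0.23]
contact_force: [2.3, -0.2, 3.9]
grip_width: 0.0422
t 24.65 q [-0.127  0.408 -0.22   0.943  0.     2.107] p [557.8 -71.2  30.7] az -38.0 ydir [ 0.  0. -1.] F [ 2.34 -0.22  3.94] T [-0.014 -0.576 -0.027] w 42.2
```

```bash

python3 -m pendant '[[0.2,0,0.1,0,0,-1,30],[0,0,0,0,0,-1,30],[0,0,0,0,0,-1,30],[0,0,0,0,0,-1,30],[0,0,0,0,0,-1,30],[0,0,0,0,0,-1,30],[0,0,0,0,0,-1,30],[0,0,0,0,0,-1,30],[0,0,0,0,0,0,30],[0,0,0,0,0,0,30]]' 40; python3 st.py
```

```text
time_s: 25.65
tool_pos: [0.5579, -0.0711, 0.0306]
tcp_rot: [0.651, -0.651, 0.276, -0.276]
contact_force: [2.9, 0.4, 1.7]
grip_width: 0.0422
t 25.65 q [-0.127  0.408 -0.22   0.943  0.     2.246] p [557.9 -71.1  30.6] az -46.0 ydir [-0.  0. -1.] F [2.92 0.39 1.73] T [ 0.043 -0.579 -0.058] w 42.2
```

```bash

python3 -m pendant '[[0.2,0,0,0,0,-1,30],[0,0,0,0,0,-1,30],[0,0,0,0,0,-1,30],[0,0,0,0,0,-1,30],[0,0,0,0,0,-1,30],[0,0,0,0,0,-1,30],[0,0,0,0,0,-1,30],[0,0,0,0,0,-1,30],[0,0,0,0,0,0,30],[0,0,0,0,0,0,30]]' 40; python3 st.py
```

```text
time_s: 26.65
tool_pos: [0.5581, -0.0712, 0.0306]
tcp_rot: [0.63, -0.63, 0.321, -0.321]
contact_force: [3.7, -0.0, 1.6]
grip_width: 0.0425
t 26.65 q [-0.127  0.408 -0.219  0.944  0.     2.386] p [558.1 -71.2  30.6] az -54.0 ydir [-0.  0. -1.] F [ 3.65 -0.04  1.6 ] T [ 0.037 -0.692 -0.013] w 42.5
```

```bash

python3 -m pendant '[[0.2,0,0,0,0,-1,30],[0.1,0,0,0,0,-1,30],[0,0,0,0,0,-1,30],[0,0,0,0,0,-1,30],[0,0,0,0,0,-1,30],[0,0,0,0,0,-1,30],[0,0,0,0,0,-1,30],[0,0,0,0,0,0,30],[0,0,0,0,0,0,30],[0,0,0,0,0,0,30]]' 40; python3 st.py
```

```text
time_s: 27.65
tool_pos: [0.5585, -0.0712, 0.0307]
tcp_rot: [0.609, -0.609, 0.359, -0.359]
contact_force: [3.2, -1.9, 0.7]
grip_width: 0.0422
t 27.65 q [-0.127  0.409 -0.218  0.944  0.     2.508] p [558.5 -71.2  30.7] az -61.0 ydir [ 0.  0. -1.] F [ 3.17 -1.87  0.72] T [-0.212 -0.858  0.168] w 42.2
```

```bash

python3 -m pendant '[[0,0,0,0,0,-1,30],[0,0,0,0,0,-1,30],[0,0,0,0,0,-1,30],[0,0,0,0,0,0,30],[0,0,0,0,0,0,30],[0,0,0,0,0,0,30],[0,0,0,0,0,0,30],[0,0,0,0,0,0,30],[0,0,0,0,0,0,30],[0,0,0,0,0,0,30]]' 40; python3 st.py;  python3 - <<'E'
from rig import arm
import numpy as np
T=[]
for i in range(3):
    arm.snapshot("side");s=arm.state();T.append(s["wrist_torque"])
print(np.round(T,3))
E
```

```text
time_s: 28.65
tool_pos: [0.5585, -0.0712, 0.0307]
tcp_rot: [0.6, -0.6, 0.375, -0.375]
contact_force: [5.0, -1.8, 0.0]
grip_width: 0.0423
t 28.65 q [-0.127  0.409 -0.218  0.944  0.     2.561] p [558.5 -71.2  30.7] az -64.0 ydir [ 0.  0. -1.] F [ 5.01 -1.78  0.05] T [-0.342 -0.928  0.282] w 42.3
[[-0.339 -0.939  0.302]
 [-0.342 -0.951  0.331]
 [-0.341 -0.957  0.317]]
```

```bash

python3 -m pendant '[[0,0,0,0,0,0,45],[0,0,0,0,0,0,52],[0,0,0,0,0,0,56],[0,0,0,0,0,0,62],[0,0,0,0,0,0,70],[0,0,0,0,0,0,75],[0,0,0,0,0,0,75],[0,0,0,0,0,0,75],[0,0,0,0,0,0,75],[0,0,0,0,0,0,75]]'; python3 st.py; python3 gv.py pics/r1.png 170 200
```

```text
time_s: 29.8
tool_pos: [0.5584, -0.0712, 0.0307]
tcp_rot: [0.6, -0.6, 0.375, -0.375]
contact_force: [0.4, 0.1, 0.4]
grip_width: 0.064
t 29.8 q [-0.127  0.409 -0.218  0.944  0.     2.561] p [558.4 -71.2  30.7] az -64.0 ydir [-0.  0. -1.] F [0.43 0.1  0.36] T [-0.012 -0.043 -0.011] w 64.0
```

View pics/r1.png

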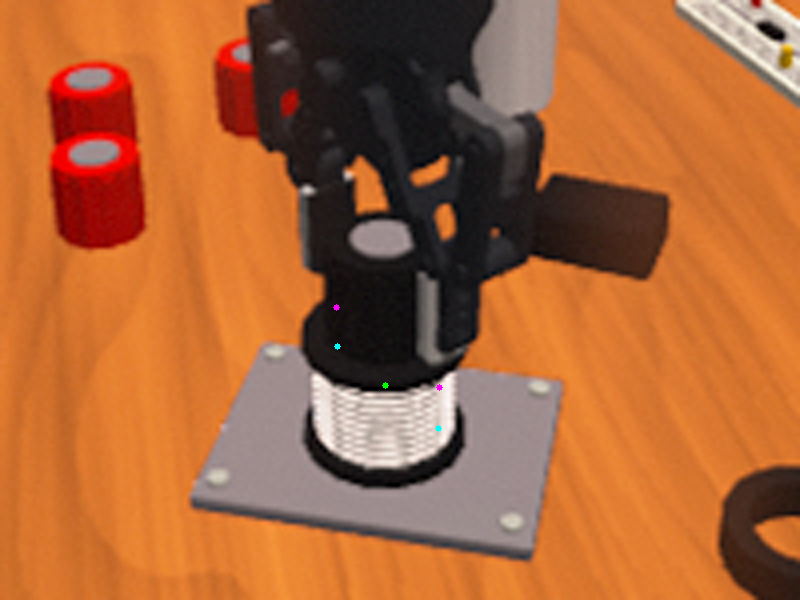

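The fingers are clear and all loads read zero. I'll lift straight up, swing away and check.

```bash

python3 -m pendant '[[0,0,4,0,0,0,75],[0,0,8,0,0,0,75],[0,0,12,0,0,0,75],[0,0,18,0,0,0,75],[0,0,20,0,0,0,75],[0,0,20,0,0,0,75],[0,0,20,0,0,0,75],[0,0,20,0,0,0,75],[0,0,10,0,0,0,75],[0,0,0,0,0,0,75]]'
python3 -m pendant '[[-15,-20,0,0,0,0,75],[-15,-25,0,0,0,0,75],[-15,-25,0,0,0,0,75],[-15,-25,0,0,0,0,75],[-15,-25,0,0,0,0,75],[-15,-25,0,0,0,0,75],[-15,-25,0,0,0,0,75],[-15,-25,0,0,0,0,75],[-15,-20,0,0,0,0,75],[0,0,0,0,0,0,75]]'
python3 st.py
python3 - <<'E'
from rig import arm
from h import *
KS=[(0.058,.022),(.099,.022)];outs=[]
for n,(r0,c0) in(("top",(165,285)),("side",(205,250))):
    s=arm.snapshot(n);cv2.imwrite(f"pics/f_{n}.png",s["frame"])
    a=cv2.resize(s["frame"][r0:r0+95,c0:c0+90],None,fx=4.4,fy=4.4,interpolation=cv2.INTER_CUBIC)
    for z,r,col in((.058,.032,(0,255,0)),(.058,.022,(255,255,0)),(.099,.022,(0,0,255))):
        p=(proj(s,cyl(.5567,-.0713,[(z,r)]))-[c0,r0]+.5)*4.4;cv2.polylines(a,[np.round(p).astype(int)],True,col,1)
    outs.append(a)
    for t,secs in(("can",[(0,.026),(.09,.026)]),("tape",[(0,.03),(.018,.03)]),("battery_center",[(0,.025),(.028,.025)])):
        o=arm.outline_of(t,s)
        if o:
            ys,xs=np.nonzero(o[0]["mask"]);c=np.array([xs.mean(),ys.mean()]);print(n,t,np.round(fitxy(s,c,secs,ray(s,c,.02)[:2]),4))
cv2.imwrite("pics/f_ov.png",np.hstack(outs));print(arm.state()["time_s"])
E
```

```text
time_s: 30.85
tool_pos: [0.5594, -0.0713, 0.1646]
tcp_rot: [0.6, -0.599, 0.374, -0.376]
contact_force: [-0.4, -0.4, 0.5]
grip_width: 0.0641
time_s: 31.85
tool_pos: [0.4215, -0.2877, 0.1618]
tcp_rot: [-0.599, 0.599, -0.376, 0.375]
contact_force: [-0.0, 0.9, -0.4]
grip_width: 0.064
t 31.85 q [-5.990e-01  2.300e-01 -1.220e-01  1.220e+00 -1.000e-03  2.092e+00] p [ 421.5 -287.7  161.8] az -64.1 ydir [-0.002  0.    -1.   ] F [-0.04  0.88 -0.37] T [ 0.003 -0.022 -0.011] w 64.0
top can [0.6855 0.2097]
top tape [ 0.6931 -0.1569]
top battery_center [0.6858 0.0504]
side can [0.6995 0.2652]
side tape [ 0.6913 -0.1585]
side battery_center [0.6848 0.0507]
32.25
```

View pics/f_ov.png

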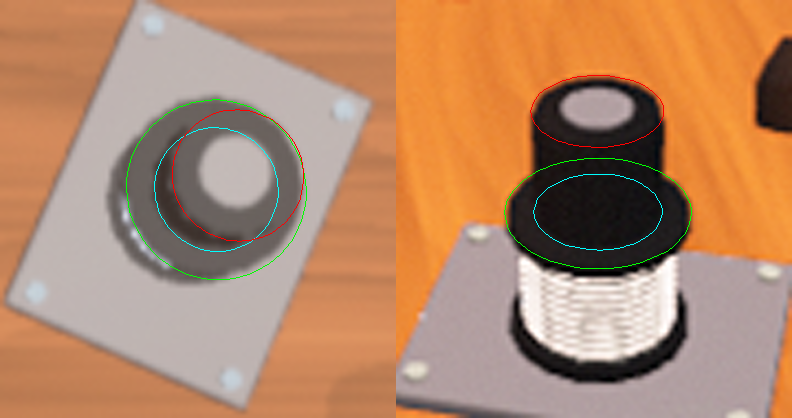

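View pics/f_side.png

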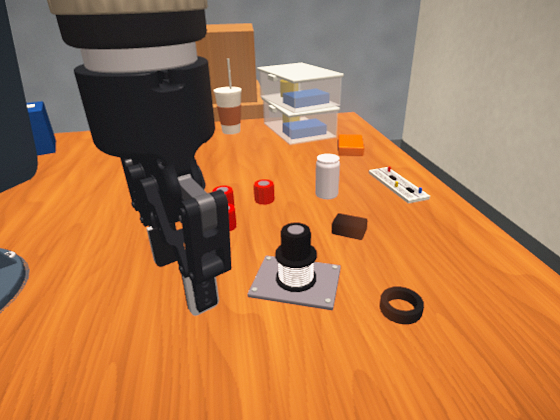

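The knob sits upright on the flange and its outline matches the home height. The bystanders are in their places, so I'm handing in.

```bash
python3 -c "
from rig import arm
print(arm.hand_in())"
```

```text
the job is handed in; nothing more can be done
None
```

The spool is locked: the knob is threaded on and firm on the flange, and I handed the job in at about 32 s.

**What I did:** I picked up the black knob, set it over the spindle and pressed with about 4.5 N. I turned it counter-clockwise until it dropped about 5 mm (the click). I then turned it clockwise until the torque reached about 0.3 N m, roughly 1.5 rad from the click, and let go.

**Last checks:** After release the force and torque read about zero. In both pictures the knob's outline matches its home height on the flange. The tape and battery were unmoved in both cameras, and the can in the top one.

**What went wrong or disagreed:**
- **Brief push on the stop:** I sent two counter-clockwise turns in a row without checking between them. The click came in the first. The second ran up against the hard stop with about 0.36 N m, and I backed off in the next move.
- **Height reading:** The reported tool height was about 30 mm lower than the side camera showed. I relied on the camera and on contact instead.
- **Click depth:** My two estimates of the drop ranged from about 4.5 to 5.6 mm, so the low one falls just short of the stated 5–7 mm. The clean clockwise run to a firm stop is what supports a true click.
- **Can in the side view:** The last side-camera fit put the can about 5 cm off. I put that down to a poor outline, since the top camera and the picture itself both show it in place.
- **Sideways load:** The side force on the wrist grew to about 5 N near the end of the clockwise turn and vanished on release.

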